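# Close up the tart-tin station

### The arm

A 6-joint arm with a two-finger parallel gripper is mounted at the origin on the work surface. World frame = base frame: x ahead of the robot, y to its left, z up, the work surface at z = 0. Lengths are in mm, angles in rad, forces in N, time in s.
With the tool pointing down it reaches from about 200 to 875 mm from the base axis. Payload 3.4 kg.
Tool frame: the origin (TCP) lies on the centre line of the jaws, within the pads' length; the fingertips stand 17 mm ahead of it and the grasp point (between the pads) lies 2 mm behind it; y points along the fingers, x is the direction in which the jaws open and shut, and the axes are right-handed (so a half turn about y gives the same grasp; the last joint's range is limited). The gripper opens to 94 mm and grips with 3 to 60 N. Pads are 16 mm wide; open, the fingers measure 119 mm over their backs; the gripper's body (75 mm by 177 mm) begins 78 mm behind the grasp point.
Start: joints at [1.106, 0.276, 1.505, -0, 1.361, -0.121], TCP at [193.832, 541.381, 222.493] pointing down, gripper open.
Joint ranges: [-2.89, 2.89], [-0.75, 2.08], [0.22, 2.7], [-1.18, 4.32], [0.11, 2.71], [-2.7, 2.7]. Speed limits (rad/s): [2.57, 2.57, 3.14, 3.14, 3.14, 3.14].

### API

Orientations are given as a rotation vector (axis times angle).
In Python, from bench import manip gives the robot as it stands.
- The arm moves only by the tool send_rows, never from a script. Its argument "motion" is a list of rows, each an object of numbers: "dx", "dy", "dz": the shift along the tool's x, y, z in mm; "rx", "ry", "rz": the turn, a rotation vector about the tool's x, y, z in rad; "gripper": the opening, from 0 (shut) to 1 (fully open). In form: [{"dx": .., "dy": .., "dz": .., "rx": .., "ry": .., "rz": .., "gripper": ..}, ...]. A call has 1 to 10 rows; each row is the pose to reach, as a shift and turn from the pose measured when the call began, along the tool's axes at that moment; what a row does not reach only later rows make up. A row lasts 1/10 s, in which the tool goes at most 50 mm and 8.59 degrees, less where a joint would pass 70% of its speed; a pose out of reach is approached as far as the arm can. A call with a gripper value outside its range is refused whole. The fingers move at their own pace and stop on an object; "grip_force" is the grip in N (left out, the last holds). Time passes only in rows, so rows that repeat a pose let the fingers close. It gives the time, the measured TCP pose, the force and the opening at its end, in the units of the state.
- manip.sense(): the state, without advancing time (a new reading comes with each control period).
- manip.snapshot(name): name is "scene" or "side" or "wrist"; returns a dict with "pixels" (384x512x3 uint8, blue, green, red), "intrinsics" (3x3 intrinsics, pixels), "R" (3x3) and "t" (3): a world point X has camera coordinates R X + t; the wrist camera has in their place "mount" (4x4, takes a point from camera to tool coordinates, whose origin is the TCP and whose axes are the tool frame's). Camera axes: x right, y down, z forward; pixel columns grow to the right and rows downward; lengths in mm; the calibration is good to about 2 mm. A picture is of the moment at which its call begins: read the wrist's pose just before it. There is no depth.
- manip.job_done(): hands the job in, once; it reports no verdict.
The state is a dict: "t": time; "q": joint angles; "qd": joint speeds; "effort": joint torques, N m; "eef_pos": TCP position; "tool_rot": TCP orientation; "contact_force": force on the tool from outside, world axes, zero at the start; "moment": the same for the moment, N m; "grip_width": opening from 0.0 (shut) to 1.0 (fully open).
Only numpy, scipy, OpenCV 4.12 (cv2) and the standard library are available. Lean on these libraries where they do the work, as an engineer would, in place of code of your own. Each camera call takes 0.05 s, during which the arm holds its last target. There are 200 camera calls.

### The job

Close up the tart-tin station on the bakery table: with the fingertips, slide its cover fully home over the open well of tins and push its drawer fully shut, in either order. Only push: do not grip or lift the cover or the drawer, and leave the two loose tart tins and the shaker standing where they are.

Things in the scene. Friction and masses are not known exactly. Their poses are not given: they have to be found in the camera images.
- station: Low grey metal box fixed to the table, 310 (x) by 200 (y) by 102 mm high; origin: centre of its underside. Its +x half is an open well with stacked tart tins; its -x half a closed ledge with the drawer underneath. Guides along the long sides and stops at both ends (tops z 98 mm) keep the cover in its track; beside the well, lips at z 98 to 102 mm overhang its edges.
- cover: Loose white plastic cover, plate 148 (x) by 177 (y) by 5 mm, 0.3 kg; origin: centre of its underside, axes as the station's. Lies on strips at z 90 mm, 3 mm play between the guides; slides along the station's x with 2 to 5 N. Starts over the ledge, origin at station x -74 to -30 mm; home against the far (+x) stop, origin at x +76 mm, it covers the well. A rib for pushing stands across its middle.
- cover_grip (a point): Centre of the cover's upright white rib, 21 mm above the cover's underside. The rib is 14 mm thick (x), 90 mm long (y), its top 16 mm above this point and its foot, on the plate, 16 mm below. Push near its middle: far off-centre the cover could bind.
- drawer (a joint): Opening of the drawer in m: 0 is fully shut, 0.13 the stop when fully out. It slides out towards the station's -y and is pushed shut towards +y; it stays where it is left, and takes about 2 to 4 N to push.
- drawer_front (a point): Point midway along the outer face of the drawer's front, 55 mm above the table; axes as the station's. The front is a plain grey panel without a handle, 142 mm long (x), 16 mm thick (y), from 10 to 80 mm above the table; its outer face looks to -y. Shut, this point is at station x -75, y -116 mm: the panel then lies against the station's side, 16 mm proud.
- tin_a: Bystander: loose shallow dark tart tin, 100 mm across, 24 mm high; origin at the centre of its underside.
- tin_b: Bystander: a second tart tin, the same.
- shaker: Bystander: closed steel shaker, 60 mm across, 120 mm tall; origin at the centre of its underside.
Not all that is in view belongs to the job. Several things have the shape of the cover; the one meant has the colours described above.

How it is judged (in metres and radians):
At the end, for the whole second after the job is handed in: The cover lies flat in its track within 5 mm of the far end stop, the drawer is open by less than 5 mm, both at rest; the two loose tins and the shaker stand within 20 mm of where they were (x of cover in the frame of station above 0.071 m and z of cover in the frame of station between 0.087 and 0.093 m and angle between cover's own z axis and vertical below 0.04 rad and linear speed of cover below 0.01 m/s and value of joint drawer below 0.005 m and angle between shaker's own z axis and vertical below 0.1 rad and not (distance of tin_a from where it was at the start of the episode above 0.02 m) and not (distance of tin_b from where it was at the start of the episode above 0.02 m) and not (distance of shaker from where it was at the start of the episode above 0.02 m)); the robot touches nothing.
It fails at once if the cover is lifted out of its track (more than 8 mm) or tipped (z of cover in the frame of station above 0.098 m or angle between cover's own z axis and vertical above 0.15 rad).
It fails at once if the cover's rib is gripped between the fingers (contact force between the fingers and cover above 0.5 N and x of the grasp point in the frame of cover_grip between -0.006 and 0.006 m and z of the grasp point in the frame of cover_grip below 0.03 m).
It fails at once if the drawer's front is gripped over its top edge (contact force between the fingers and drawer above 0.5 N and y of the grasp point in the frame of drawer_front between 0.004 and 0.012 m).
It fails at once if a loose tin or the shaker is moved by more than 20 mm (distance of any of tin_a, tin_b, shaker from where it was at the start of the episode above 0.02 m).
It also fails if it takes over 48 s, if anything falls off the work surface, if the arm or the gripper's body presses on something with over 40 N, if the wrist force passes 120 N, or if a joint passes its speed limit or range.

## Working session

There is one attempt and no reset: what is moved stays moved. The work goes in short steps, Python scripts to look and compute and a tool call to move; the robot and the scene stay as the last step left them, time stands still between calls to the robot, and variables do not carry over. Pictures are saved under pics/ and viewed, about 8 in all and at most 12, crops included, and the job is handed in when it is done.

Besides the shell and the picture viewer there is one more tool, called as name([rows], argument=value, ...), one row to a line, values as JSON. send_rows: Moves the arm, as the interface text tells. Its arguments: {"type":"object","properties":{"motion":{"type":"array"},"grip_force":{"type":"number"}},"required":["motion"]}

```bash
mkdir -p pics; cat > h.py <<'E'
import numpy as np, cv2
from bench import manip
from scipy.spatial.transform import Rotation as Ro
def ray(s,u,v,z):
    K=np.array(s["intrinsics"]);R=np.array(s["R"]);t=np.array(s["t"])
    d=R.T@np.linalg.solve(K,[u,v,1.]);c=-R.T@t
    return (c+d*(z-c[2])/d[2]).round(1)
def proj(s,X):
    p=np.array(s["intrinsics"])@(np.array(s["R"])@np.array(X,float)+np.array(s["t"]));return (p[:2]/p[2]).round(1)
def tooldelta(dw):
    return Ro.from_rotvec(manip.sense()["tool_rot"]).inv().apply(dw).round(1)
E
python3 - <<'E'
from h import *
import pickle
st=manip.sense();print(st)
S={n:manip.snapshot(n) for n in("scene","side")}
pickle.dump(S,open("s0.pkl","wb"))
for n in S:
    cv2.imwrite(f"pics/{n}0.png",cv2.resize(S[n]["pixels"],(800,600)))
    R=np.array(S[n]["R"]);print(n,-R.T@np.array(S[n]["t"]))
print(Ro.from_rotvec(st["tool_rot"]).as_matrix().round(3))
E
```

```text
{'t': 0.0, 'q': array([ 1.10598565e+00,  2.76558858e-01,  1.50607262e+00, -1.83038271e-05,
        1.36069996e+00, -1.21014601e-01]), 'qd': array([ 0.0001053 ,  0.0005297 ,  0.00034615,  0.00148236, -0.00038315,
       -0.00162869]), 'effort': array([ 6.62200637e-04, -4.04585052e+01, -2.37232912e+01,  7.08281365e-02,
        3.44918389e-02, -1.32370824e-04]), 'eef_pos': array([193.59718715, 540.87932321, 221.64943807]), 'tool_rot': array([-1.35331409, -0.95118022,  0.95370086]), 'contact_force': array([-0.27364626, -0.54132117, -0.29861056]), 'moment': array([0.00254635, 0.03045725, 0.07234516]), 'grip_width': 0.9990333869962993}
scene [1145.91347891 -517.74519844  878.32009791]
side [ -77.14777484 -649.18604718 1123.95021239]
[[ 0.337 -0.001 -0.941]
 [ 0.941 -0.002  0.337]
 [-0.002 -1.     0.   ]]
```

View pics/scene0.png

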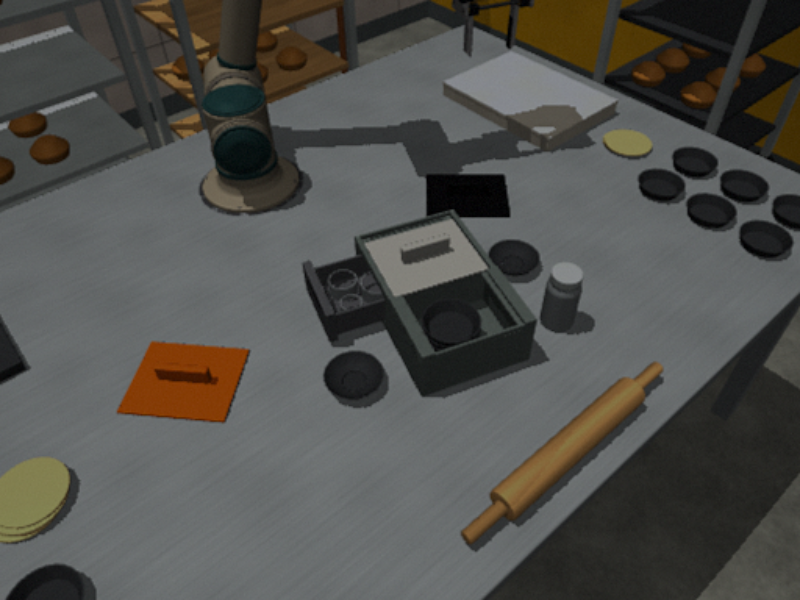

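View pics/side0.png

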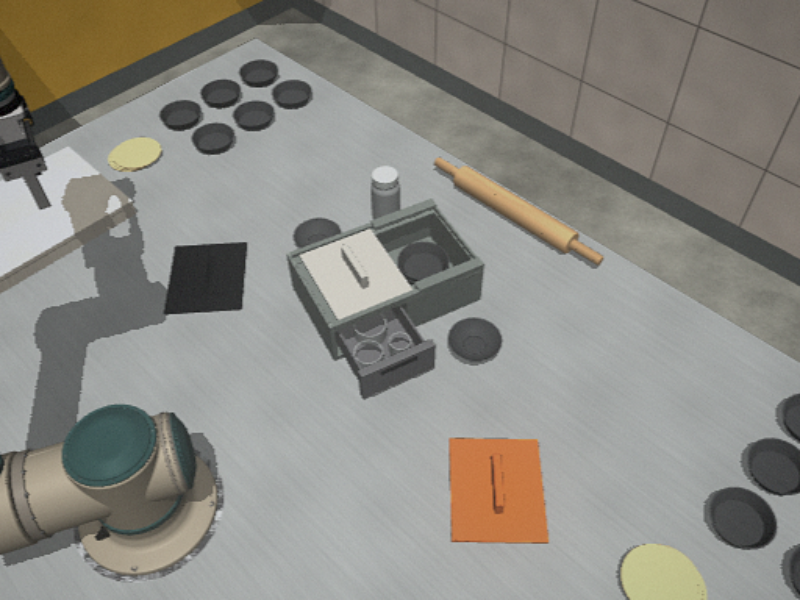

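The white cover in the station is at scene (425,255) and side (355,270). The orange plate at scene (185,380) and the black one at scene (467,195) are distractors: wrong colour, and lying loose on the table. I'll confirm this in an enlarged crop and use the same crop to read the corners.

```bash
python3 - <<'E'
from h import *
import pickle
S=pickle.load(open("s0.pkl","rb"))
def crop(n,x0,y0,w,h,k):
    c=cv2.resize(S[n]["pixels"][y0:y0+h,x0:x0+w],None,fx=k,fy=k,interpolation=cv2.INTER_CUBIC)
    c=cv2.convertScaleAbs(c,alpha=1.5)
    for i in range(0,w,20): cv2.putText(c,str(x0+i),(i*k,10),0,.35,(0,255,255),1);cv2.line(c,(i*k,12),(i*k,18),(0,255,255),1)
    for i in range(20,h,20): cv2.putText(c,str(y0+i),(0,i*k),0,.35,(0,255,255),1)
    cv2.imwrite(f"pics/{n}crop.png",c)
crop("side",175,100,155,160,5 if 0 else 4)
crop("scene",190,130,190,140,4)
for n in S:
    p=S[n]["pixels"].astype(int);m=((p.min(2)>(150 if n=="side" else 110))&(np.ptp(p,axis=2)<40)).astype(np.uint8)
    k,l,st,c=cv2.connectedComponentsWithStats(m)
    for i in range(1,k):
        if st[i,4]>300: print(n,st[i],c[i].round(1),ray(S[n],*c[i],95))
E
```

```text
scene [ 284   33  112   43 2417] [336.5  55.1] [226.7 650.9  95. ]
scene [ 234  140   78   49 1883] [271.2 164.9] [518.1  58.4  95. ]
side [    0    25   512   359 88920] [257.5 242.3] [ 407.  -167.2   95. ]
side [ 192  147   72   58 2264] [226.9 174.9] [511.3  55.5  95. ]
side [   0  157   63  133 3356] [ 20.1 216.1] [ 28.7 348.7  95. ]
```

View pics/sidecrop.png

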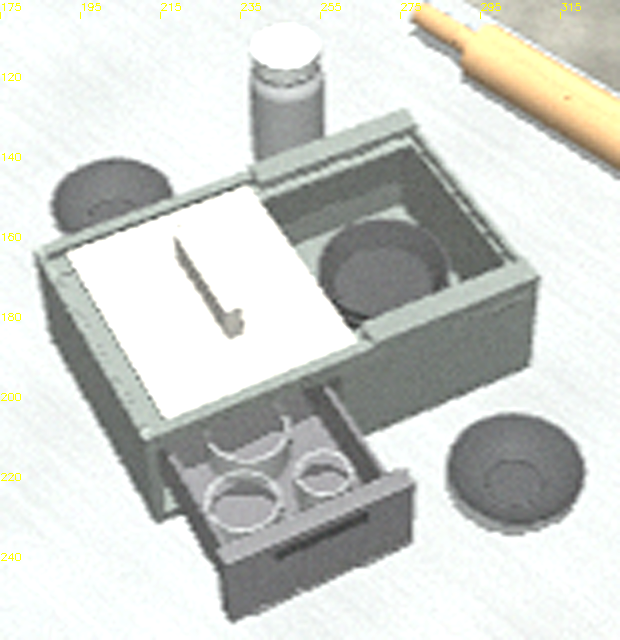

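View pics/scenecrop.png

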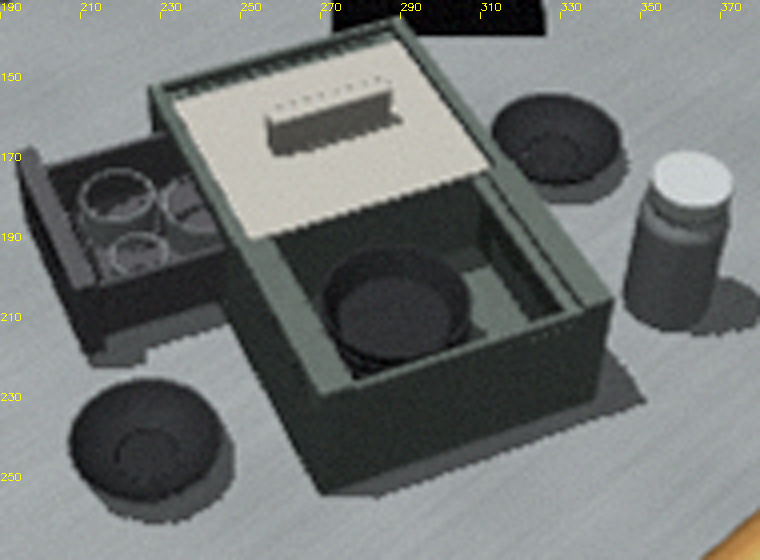

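White cover with the white rib confirmed: it lies in the station track, rib at side ≈(227,170). I'll compute the poses next.

```bash
python3 - <<'E'
from h import *
import pickle
S=pickle.load(open("s0.pkl","rb"))
O=dict(side=(175,100),scene=(190,130))
px=lambda n,p:(O[n][0]+p[0]/4,O[n][1]+p[1]/4)
loc=np.array([[-155,100],[-155,-100],[155,-100],[155,100]],float);zs=[98,98,102,102]
P=dict(side=[(38,250),(150,435),(538,278),(407,112)],scene=[(397,17),(150,88),(320,393),(612,300)])
W=[]
for n in P:
    w=np.array([ray(S[n],*px(n,p),z)[:2] for p,z in zip(P[n],zs)]);W.append(w)
    print(n,w.tolist(),[np.linalg.norm(w[i]-w[i-1]).round() for i in range(4)])
def fit(w):
    c=w.mean(0);l=loc;a=w-c
    th=np.arctan2((l[:,0]*a[:,1]-l[:,1]*a[:,0]).sum(),(l*a).sum());R=np.array([[np.cos(th),-np.sin(th)],[np.sin(th),np.cos(th)]])
    return c,th,R,(w-c)@R-l
for w in W+[(W[0]+W[1])/2]:
    c,th,R,r=fit(w);print("station",c.round(1),th.round(4),r.round(1).tolist())
def L(n,p,z): return ((ray(S[n],*px(n,p),z)[:2]-c)@R).round(1)
print("cover side",[L("side",p,95) for p in [(68,252),(165,418),(358,342),(250,185)]])
print("cover scene",[L("scene",p,95) for p in [(172,98),(395,38),(495,167),(257,238)]])
print("rib foot +x scene",[L("scene",p,95) for p in [(275,155),(400,122)]], "top",[L("scene",p,127) for p in [(267,118),(390,92)]])
print("rib top -x/-y side",[L("side",p,127) for p in [(177,228),(222,312)]])
print("drawer scene top",[L("scene",p,80) for p in [(20,155),(38,150),(80,292),(100,280)]],"side top",[L("side",p,80) for p in [(225,562),(413,490)]],"bot",[L("side",p,10) for p in[(232,620),(413,545)]])
print("world tins/shaker: tinA",ray(S["side"],*px("side",(515,465)),22),"tinB scene",ray(S["scene"],*px("scene",(557,137)),22),"tinA scene",ray(S["scene"],*px("scene",(147,435)),22),"shaker",ray(S["scene"],*px("scene",(690,180)),120),ray(S["side"],*px("side",(287,45)),120))
E
```

```text
side [[457.7, 177.8], [399.2, -6.5], [684.4, -105.1], [746.9, 79.5]] [np.float64(305.0), np.float64(193.0), np.float64(302.0), np.float64(195.0)]
scene [[456.0, 186.3], [398.0, -1.0], [686.6, -97.0], [751.1, 88.7]] [np.float64(311.0), np.float64(196.0), np.float64(304.0), np.float64(197.0)]
station [572.   36.4] -0.3264 [[1.4, -2.7], [5.0, 3.9], [-3.2, 2.0], [-3.2, -3.1]]
station [572.9  44.2] -0.3194 [[-0.6, -1.8], [3.1, 2.1], [-2.7, 1.6], [0.2, -1.9]]
station [572.5  40.3] -0.3229 [[0.4, -2.3], [4.1, 3.0], [-3.0, 1.8], [-1.5, -2.5]]
cover side [array([-133.1,   84.6]), array([-133.8,  -88.7]), array([ 13.5, -90.1]), array([14.2, 84.3])]
cover scene [array([-139.4,  -82.8]), array([-138.3,   91.3]), array([12.9, 95.3]), array([ 12.4, -78.6])]
rib foot +x scene [array([-56.2, -37.7]), array([-53.4,  55.4])] top [array([-60.2, -41.6]), array([-52.1,  45.7])]
rib top -x/-y side [array([-63.5,  40.5]), array([-69.2, -46.5])]
drawer scene top [array([-140.5, -196.2]), array([-140.5, -183.2]), array([  -0.5, -196.8]), array([  -5.5, -181.6])] side top [array([-144.3, -203.7]), array([  -8.8, -210.2])] bot [array([-143.3, -204.3]), array([  -5.5, -207.8])]
world tins/shaker: tinA [ 595.6 -166.4   22. ] tinB scene [573.3 245.3  22. ] tinA scene [ 592.  -159.9   22. ] shaker [723.9 192.1 120. ] [723.9 186.6 120. ]
```

Station centre ≈(572.5, 40) with yaw −0.323. Cover origin is at x ≈ −61 and drawer opening ≈ 85 mm. The sizes match within about 5 mm. I'll move behind the rib, staying high, with the gripper closed.

send_rows([
  {"dx": -346, "dy": 0, "dz": -400, "rx": 0, "ry": -0.021, "rz": 0, "gripper": 0},
  {"dx": -346, "dy": 0, "dz": -400, "rx": 0, "ry": -0.021, "rz": 0, "gripper": 0},
  {"dx": -346, "dy": 0, "dz": -400, "rx": 0, "ry": -0.021, "rz": 0, "gripper": 0},
  {"dx": -346, "dy": 0, "dz": -400, "rx": 0, "ry": -0.021, "rz": 0, "gripper": 0},
  {"dx": -346, "dy": 0, "dz": -400, "rx": 0, "ry": -0.021, "rz": 0, "gripper": 0},
  {"dx": -346, "dy": 0, "dz": -400, "rx": 0, "ry": -0.021, "rz": 0, "gripper": 0},
  {"dx": -346, "dy": 0, "dz": -400, "rx": 0, "ry": -0.021, "rz": 0, "gripper": 0},
  {"dx": -346, "dy": 0, "dz": -400, "rx": 0, "ry": -0.021, "rz": 0, "gripper": 0},
  {"dx": -346, "dy": 0, "dz": -400, "rx": 0, "ry": -0.021, "rz": 0, "gripper": 0},
  {"dx": -346, "dy": 0, "dz": -400, "rx": 0, "ry": -0.021, "rz": 0, "gripper": 0},
])

```text
t: 1.1
eef_pos: [439.6, 103.8, 222.1]
tool_rot: [-1.345, -0.967, 0.969]
contact_force: [1.0, 1.2, 0.4]
grip_width: 0.188
```

send_rows([
  {"dx": 0, "dy": 0, "dz": 0, "gripper": 0},
])

```text
invalid input at $.motion[0]: expected keys dx, dy, dz, rx, ry, rz, gripper
```

send_rows([
  {"dx": -18, "dy": 0, "dz": -21, "rx": 0, "ry": 0, "rz": 0, "gripper": 0},
  {"dx": -18, "dy": 0, "dz": -21, "rx": 0, "ry": 0, "rz": 0, "gripper": 0},
  {"dx": -18, "dy": 0, "dz": -21, "rx": 0, "ry": 0, "rz": 0, "gripper": 0},
])

```text
t: 1.4
eef_pos: [453.4, 79.9, 221.6]
tool_rot: [-1.345, -0.965, 0.968]
contact_force: [0.2, 0.4, 0.2]
grip_width: -0.001
```

```bash
cat >> h.py <<'E'
def wrist():
    st=manip.sense();s=dict(manip.snapshot("wrist"))
    T=np.eye(4);T[:3,:3]=Ro.from_rotvec(st["tool_rot"]).as_matrix();T[:3,3]=st["eef_pos"]
    C=np.linalg.inv(T@np.array(s["mount"]));s["R"]=C[:3,:3];s["t"]=C[:3,3];return st,s
E
python3 - <<'E'
from h import *
import pickle
st,s=wrist();pickle.dump(s,open("w1.pkl","wb"));print(st["eef_pos"],st["tool_rot"],Ro.from_rotvec(st["tool_rot"]).as_matrix().round(3).tolist(), np.array(s["mount"]).round(2).tolist())
cv2.imwrite("pics/w1.png",cv2.resize(s["pixels"],(768,576)))
E
```

```text
[453.39990696  79.91814093 221.64851253] [-1.34452359 -0.96461812  0.96825438] [[0.319, -0.002, -0.948], [0.948, -0.0, 0.319], [-0.001, -1.0, 0.002]] [[1.0, -0.0, 0.0, 0.44], [-0.0, -0.29, 0.96, -161.27], [-0.0, -0.96, -0.29, 83.47], [0.0, 0.0, 0.0, 1.0]]
```

View pics/w1.png

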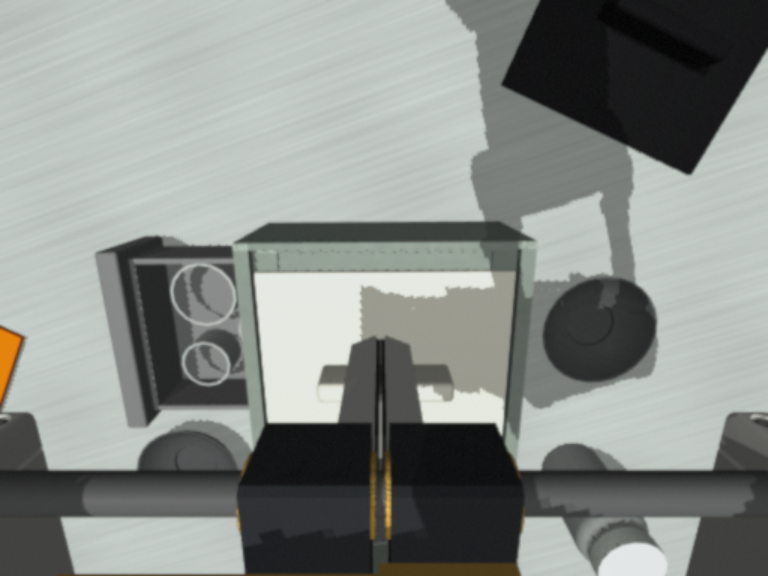

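Wrist view: the station's end edge is level in the picture, from (235,242) to (535,240), so the yaw is right. The rib runs from (318,375) to (453,375), centred on the fingers.

```bash
python3 - <<'E'
from h import *
import pickle
s=pickle.load(open("w1.pkl","rb"))
e=np.array([.948,-.319]);y=np.array([.319,.948])
g=lambda u,v,z:(lambda d:(np.round(d@e,1),np.round(d@y,1)))(ray(s,u/1.5,v/1.5,z)[:2]-np.array([453.4,79.9]))
print("rel. to TCP (along station x,y): corners",g(235,242,98),g(535,240,98),"rib top -x ends",g(318,366,127),g(453,366,127),"cover -x edge",g(380,271,95),"drawer face",g(97,255,80),g(130,427,80))
E
```

```text
rel. to TCP (along station x,y): corners (np.float64(-30.8), np.float64(-94.1)) (np.float64(-32.0), np.float64(101.4)) rib top -x ends (np.float64(43.7), np.float64(-39.0)) (np.float64(43.8), np.float64(46.9)) cover -x edge (np.float64(-10.5), np.float64(0.5)) drawer face (np.float64(-18.4), np.float64(-197.4)) (np.float64(119.9), np.float64(-196.8))
```

send_rows([
  {"dx": 4, "dy": 40, "dz": 0, "rx": 0, "ry": 0, "rz": 0, "gripper": 0},
  {"dx": 4, "dy": 75, "dz": 0, "rx": 0, "ry": 0, "rz": 0, "gripper": 0},
  {"dx": 4, "dy": 100, "dz": 0, "rx": 0, "ry": 0, "rz": 0, "gripper": 0},
  {"dx": 4, "dy": 100, "dz": -10, "rx": 0, "ry": 0, "rz": 0, "gripper": 0},
  {"dx": 4, "dy": 100, "dz": -20, "rx": 0, "ry": 0, "rz": 0, "gripper": 0},
  {"dx": 4, "dy": 100, "dz": -28, "rx": 0, "ry": 0, "rz": 0, "gripper": 0},
  {"dx": 4, "dy": 100, "dz": -36, "rx": 0, "ry": 0, "rz": 0, "gripper": 0},
  {"dx": 4, "dy": 100, "dz": -44, "rx": 0, "ry": 0, "rz": 0, "gripper": 0},
  {"dx": 4, "dy": 100, "dz": -52, "rx": 0, "ry": 0, "rz": 0, "gripper": 0},
  {"dx": 4, "dy": 100, "dz": -60, "rx": 0, "ry": 0, "rz": 0, "gripper": 0},
])

```text
t: 2.45
eef_pos: [510.3, 65.3, 121.8]
tool_rot: [-1.342, -0.964, 0.97]
contact_force: [-3.1, 1.9, 3.0]
grip_width: 0.006
```

send_rows([
  {"dx": 0, "dy": 0, "dz": -10, "rx": 0, "ry": 0, "rz": 0, "gripper": 0},
  {"dx": 0, "dy": 0, "dz": -20, "rx": 0, "ry": 0, "rz": 0, "gripper": 0},
  {"dx": 0, "dy": 0, "dz": -30, "rx": 0, "ry": 0, "rz": 0, "gripper": 0},
  {"dx": 0, "dy": 0, "dz": -40, "rx": 0, "ry": 0, "rz": 0, "gripper": 0},
  {"dx": 0, "dy": 0, "dz": -50, "rx": 0, "ry": 0, "rz": 0, "gripper": 0},
])

```text
t: 2.95
eef_pos: [558.4, 49.2, 121.5]
tool_rot: [-1.342, -0.964, 0.97]
contact_force: [-4.1, 1.2, 2.6]
grip_width: 0.005
```

send_rows([
  {"dx": 0, "dy": 0, "dz": -10, "rx": 0, "ry": 0, "rz": 0, "gripper": 0},
  {"dx": 0, "dy": 0, "dz": -20, "rx": 0, "ry": 0, "rz": 0, "gripper": 0},
  {"dx": 0, "dy": 0, "dz": -30, "rx": 0, "ry": 0, "rz": 0, "gripper": 0},
  {"dx": 0, "dy": 0, "dz": -40, "rx": 0, "ry": 0, "rz": 0, "gripper": 0},
  {"dx": 0, "dy": 0, "dz": -50, "rx": 0, "ry": 0, "rz": 0, "gripper": 0},
  {"dx": 0, "dy": 0, "dz": -60, "rx": 0, "ry": 0, "rz": 0, "gripper": 0},
  {"dx": 0, "dy": 0, "dz": -66, "rx": 0, "ry": 0, "rz": 0, "gripper": 0},
])

```text
t: 3.65
eef_pos: [622.2, 27.8, 121.2]
tool_rot: [-1.342, -0.964, 0.97]
contact_force: [-4.0, 1.3, 2.8]
grip_width: 0.003
```

send_rows([
  {"dx": 0, "dy": 0, "dz": -3, "rx": 0, "ry": 0, "rz": 0, "gripper": 0},
  {"dx": 0, "dy": 0, "dz": -5, "rx": 0, "ry": 0, "rz": 0, "gripper": 0},
])

```text
t: 3.85
eef_pos: [627.2, 26.2, 121.0]
tool_rot: [-1.342, -0.964, 0.97]
contact_force: [-3.7, 1.8, 3.0]
grip_width: 0.003
```

send_rows([
  {"dx": 0, "dy": 0, "dz": -2, "rx": 0, "ry": 0, "rz": 0, "gripper": 0},
  {"dx": 0, "dy": 0, "dz": -4, "rx": 0, "ry": 0, "rz": 0, "gripper": 0},
])

```text
t: 4.05
eef_pos: [628.2, 25.8, 121.0]
tool_rot: [-1.337, -0.96, 0.972]
contact_force: [-9.6, 3.8, 8.8]
grip_width: 0.007
```

send_rows([
  {"dx": 0, "dy": 0, "dz": -4, "rx": 0, "ry": 0, "rz": 0, "gripper": 0},
  {"dx": 0, "dy": 0, "dz": -4, "rx": 0, "ry": 0, "rz": 0, "gripper": 0},
])

```text
t: 4.25
eef_pos: [628.3, 25.5, 121.1]
tool_rot: [-1.331, -0.955, 0.976]
contact_force: [-9.3, 3.1, 9.0]
grip_width: 0.002
```

```bash
python3 - <<'E'
from h import *
import pickle
S=manip.snapshot("side");pickle.dump(S,open("s1.pkl","wb"))
cv2.imwrite("pics/s1.png",cv2.resize(S["pixels"][90:250,175:335],None,fx=3.5,fy=3.5,interpolation=2))
E
```

```text
(no output)
```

View pics/s1.png

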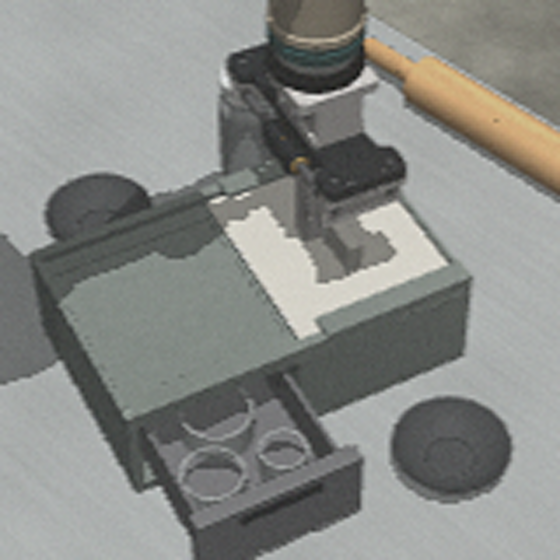

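Cover looks home: its white plate reaches the far stop, and the force rose with no further motion. I'll back off and rise.

send_rows([
  {"dx": 0, "dy": 0, "dz": 10, "rx": 0, "ry": 0, "rz": 0, "gripper": 0},
  {"dx": 0, "dy": 0, "dz": 25, "rx": 0, "ry": 0, "rz": 0, "gripper": 0},
  {"dx": 0, "dy": -50, "dz": 40, "rx": 0, "ry": 0, "rz": 0, "gripper": 0},
  {"dx": 0, "dy": -90, "dz": 75, "rx": 0, "ry": 0, "rz": 0, "gripper": 0},
  {"dx": -40, "dy": -120, "dz": 105, "rx": 0, "ry": 0, "rz": 0, "gripper": 0},
  {"dx": -90, "dy": -120, "dz": 134, "rx": 0, "ry": 0, "rz": 0, "gripper": 0},
  {"dx": -135, "dy": -120, "dz": 134, "rx": 0, "ry": 0, "rz": 0, "gripper": 0},
  {"dx": -180, "dy": -120, "dz": 134, "rx": 0, "ry": 0, "rz": 0, "gripper": 0},
  {"dx": -225, "dy": -120, "dz": 134, "rx": 0, "ry": 0, "rz": 0, "gripper": 0},
  {"dx": -260, "dy": -120, "dz": 134, "rx": 0, "ry": 0, "rz": 0, "gripper": 0},
])

```text
t: 5.3
eef_pos: [420.2, -181.9, 244.5]
tool_rot: [-1.337, -0.955, 0.975]
contact_force: [0.4, -0.6, 0.3]
grip_width: 0.007
```

```bash
python3 - <<'E'
from h import *
import pickle
st,s=wrist();pickle.dump(s,open("w2.pkl","wb"));p=np.array(st["eef_pos"])
A=Ro.from_rotvec(st["tool_rot"]);print(p,A.as_matrix().round(3).tolist())
G=Ro.from_matrix(np.array([[.319,0,-.9478],[.9478,0,.319],[0,-1,0]]));print("turn",(A.inv()*G).as_rotvec().round(3))
d=p[:2]-[453.4,79.9];print("local",d@[.948,-.319]-124,d@[.319,.948]-4)
cv2.imwrite("pics/w2.png",cv2.resize(s["pixels"],(768,576)))
E
```

```text
[ 420.22640987 -181.94823177  244.50650837] [[0.319, -0.015, -0.948], [0.948, -0.0, 0.319], [-0.005, -1.0, 0.014]]
turn [-0.014 -0.    -0.005]
local -71.91897750621686 -262.8144989684385
```

View pics/w2.png

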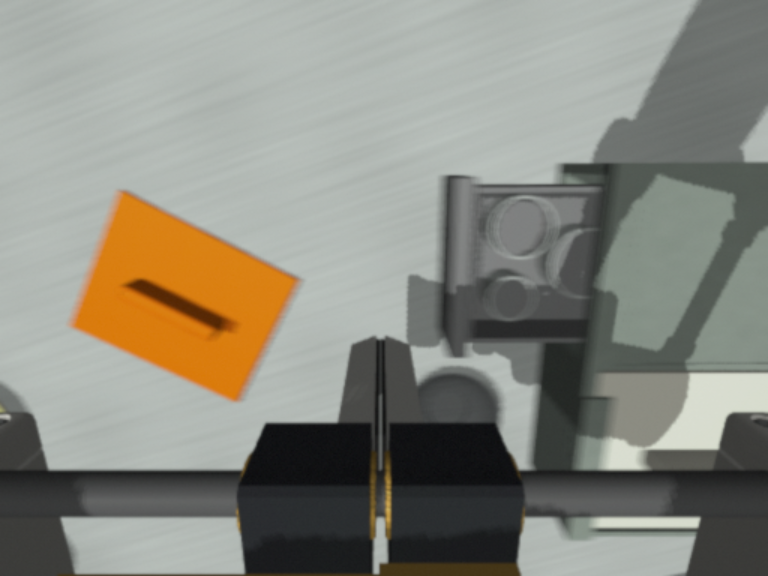

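Wrist view: the drawer front's outer edge is at about u=445, v from 176 to 350. The cover covers the +x half, and tin A is at (455,400).

```bash
python3 - <<'E'
from h import *
import pickle
s=pickle.load(open("w2.pkl","rb"))
e=np.array([.948,-.319]);y=np.array([.319,.948])
g=lambda u,v,z:(lambda d:(np.round(d@e,1),np.round(d@y,1)))(ray(s,u/1.5,v/1.5,z)[:2]-np.array([420.2,-181.9]))
print("rel TCP: drawer face ends",g(444,176,80),g(448,350,80),"tinA",g(455,400,24),"station corner",g(563,164,98),"cover -x edge",g(700,372,95),"white +x end",g(650,528,95),"orange rib",g(180,308,25))
E
```

```text
rel TCP: drawer face ends (np.float64(-72.8), np.float64(45.7)) (np.float64(62.0), np.float64(54.1)) tinA (np.float64(138.9), np.float64(72.2)) station corner (np.float64(-81.0), np.float64(122.7)) cover -x edge (np.float64(73.6), np.float64(246.8)) white +x end (np.float64(221.4), np.float64(232.9)) orange rib (np.float64(45.0), np.float64(-182.6))
```

send_rows([
  {"dx": 0, "dy": 45, "dz": 4, "rx": -0.014, "ry": 0, "rz": -0.005, "gripper": 0},
  {"dx": 0, "dy": 90, "dz": 4, "rx": -0.014, "ry": 0, "rz": -0.005, "gripper": 0},
  {"dx": 0, "dy": 135, "dz": 4, "rx": -0.014, "ry": 0, "rz": -0.005, "gripper": 0},
  {"dx": 0, "dy": 165, "dz": 4, "rx": -0.014, "ry": 0, "rz": -0.005, "gripper": 0},
  {"dx": 0, "dy": 183, "dz": 4, "rx": -0.014, "ry": 0, "rz": -0.005, "gripper": 0},
  {"dx": 0, "dy": 183, "dz": 4, "rx": -0.014, "ry": 0, "rz": -0.005, "gripper": 0},
])

```text
t: 5.95
eef_pos: [411.0, -185.5, 59.3]
tool_rot: [-1.346, -0.96, 0.97]
contact_force: [-0.5, 0.3, 0.5]
grip_width: 0.006
```

send_rows([
  {"dx": 10, "dy": 0, "dz": 0, "rx": 0, "ry": 0, "rz": 0, "gripper": 0},
  {"dx": 20, "dy": 0, "dz": 0, "rx": 0, "ry": 0, "rz": 0, "gripper": 0},
  {"dx": 28, "dy": 0, "dz": 0, "rx": 0, "ry": 0, "rz": 0, "gripper": 0},
  {"dx": 36, "dy": 0, "dz": 0, "rx": 0, "ry": 0, "rz": 0, "gripper": 0},
  {"dx": 44, "dy": 0, "dz": 0, "rx": 0, "ry": 0, "rz": 0, "gripper": 0},
  {"dx": 52, "dy": 0, "dz": 0, "rx": 0, "ry": 0, "rz": 0, "gripper": 0},
  {"dx": 60, "dy": 0, "dz": 0, "rx": 0, "ry": 0, "rz": 0, "gripper": 0},
])

```text
t: 6.65
eef_pos: [430.6, -128.5, 59.3]
tool_rot: [-1.347, -0.96, 0.971]
contact_force: [-0.7, -2.2, 2.0]
grip_width: 0.005
```

send_rows([
  {"dx": 10, "dy": 0, "dz": 0, "rx": 0, "ry": 0, "rz": 0, "gripper": 0},
  {"dx": 20, "dy": 0, "dz": 0, "rx": 0, "ry": 0, "rz": 0, "gripper": 0},
  {"dx": 30, "dy": 0, "dz": 0, "rx": 0, "ry": 0, "rz": 0, "gripper": 0},
  {"dx": 40, "dy": 0, "dz": 0, "rx": 0, "ry": 0, "rz": 0, "gripper": 0},
  {"dx": 50, "dy": 0, "dz": 0, "rx": 0, "ry": 0, "rz": 0, "gripper": 0},
  {"dx": 60, "dy": 0, "dz": 0, "rx": 0, "ry": 0, "rz": 0, "gripper": 0},
  {"dx": 68, "dy": 0, "dz": 0, "rx": 0, "ry": 0, "rz": 0, "gripper": 0},
])

```text
t: 7.35
eef_pos: [452.5, -63.1, 58.8]
tool_rot: [-1.347, -0.96, 0.971]
contact_force: [-1.6, -0.8, 0.9]
grip_width: 0.005
```

send_rows([
  {"dx": 3, "dy": 0, "dz": 0, "rx": 0, "ry": 0, "rz": 0, "gripper": 0},
  {"dx": 6, "dy": 0, "dz": 0, "rx": 0, "ry": 0, "rz": 0, "gripper": 0},
])

```text
t: 7.55
eef_pos: [454.6, -57.0, 58.7]
tool_rot: [-1.346, -0.96, 0.972]
contact_force: [-0.8, -1.0, 1.7]
grip_width: 0.004
```

send_rows([
  {"dx": 2, "dy": 0, "dz": 0, "rx": 0, "ry": 0, "rz": 0, "gripper": 0},
  {"dx": 4, "dy": 0, "dz": 0, "rx": 0, "ry": 0, "rz": 0, "gripper": 0},
])

```text
t: 7.75
eef_pos: [455.8, -53.5, 58.7]
tool_rot: [-1.347, -0.96, 0.973]
contact_force: [-3.5, -7.6, 2.0]
grip_width: 0.006
```

send_rows([
  {"dx": 2, "dy": 0, "dz": 0, "rx": 0, "ry": 0, "rz": 0, "gripper": 0},
  {"dx": 4, "dy": 0, "dz": 0, "rx": 0, "ry": 0, "rz": 0, "gripper": 0},
])

```text
t: 7.95
eef_pos: [455.8, -53.5, 58.8]
tool_rot: [-1.35, -0.958, 0.982]
contact_force: [-6.9, -18.1, 3.2]
grip_width: 0.006
```

Hard stop reached at the expected place. I'll retreat and check.

send_rows([
  {"dx": -20, "dy": 0, "dz": 0, "rx": 0, "ry": 0, "rz": 0, "gripper": 0},
  {"dx": -50, "dy": 0, "dz": 0, "rx": 0, "ry": 0, "rz": 0, "gripper": 0},
  {"dx": -80, "dy": -40, "dz": 10, "rx": 0, "ry": 0, "rz": 0, "gripper": 0},
  {"dx": -80, "dy": -85, "dz": 30, "rx": 0, "ry": 0, "rz": 0, "gripper": 0},
  {"dx": -80, "dy": -130, "dz": 50, "rx": 0, "ry": 0, "rz": 0, "gripper": 0},
  {"dx": -80, "dy": -170, "dz": 70, "rx": 0, "ry": 0, "rz": 0, "gripper": 0},
  {"dx": -80, "dy": -200, "dz": 90, "rx": 0, "ry": 0, "rz": 0, "gripper": 0},
  {"dx": -80, "dy": -200, "dz": 110, "rx": 0, "ry": 0, "rz": 0, "gripper": 0},
  {"dx": -80, "dy": -200, "dz": 110, "rx": 0, "ry": 0, "rz": 0, "gripper": 0},
  {"dx": -80, "dy": -200, "dz": 110, "rx": 0, "ry": 0, "rz": 0, "gripper": 0},
])

```text
t: 8.95
eef_pos: [328.2, -92.0, 260.2]
tool_rot: [-1.35, -0.959, 0.981]
contact_force: [0.1, 0.4, -1.0]
grip_width: 0.001
```

```bash
python3 - <<'E'
from h import *
import pickle
S={n:manip.snapshot(n) for n in("scene","side")};pickle.dump(S,open("s2.pkl","wb"))
a=cv2.resize(S["side"]["pixels"][100:260,175:335],None,fx=2.5,fy=2.5,interpolation=2)
b=cv2.resize(S["scene"]["pixels"][120:280,190:350],None,fx=2.5,fy=2.5,interpolation=2)
cv2.imwrite("pics/fin.png",cv2.convertScaleAbs(np.hstack([a,b]),alpha=1.4))
E
```

```text
(no output)
```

View pics/fin.png

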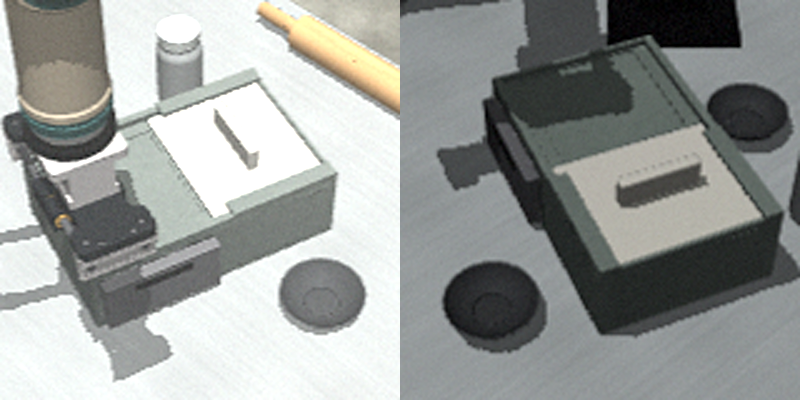

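Both views show the cover over the well and the drawer panel flush, with the tins and shaker upright. One numeric check, then I'll hand in.

```bash
cat > chk.py <<'E'
from h import *
import pickle
S=pickle.load(open("s2.pkl","rb"));S0=pickle.load(open("s0.pkl","rb"))
c=np.array([572.5,40.3]);t=-.323;R=np.array([[np.cos(t),-np.sin(t)],[np.sin(t),np.cos(t)]])
L=lambda n,x,y,z,o:((ray(S[n],o[0]+x/2.5,o[1]+y/2.5,z)[:2]-c)@R).round(1)
print("cover -x edge",[L("side",*p,95,(175,100)) for p in[(152,118),(215,215)]],[L("scene",*p,95,(190,120)) for p in[(155,168),(302,127)]])
print("drawer",[L("side",*p,80,(175,100)) for p in[(105,293),(218,243)]])
for n,nm,(x,y,w,h) in [("side","tinA",(280,195,45,45)),("side","shaker",(233,100,28,40)),("scene","tinA",(202,218,52,48)),("scene","tinB",(311,152,38,30)),("scene","shaker",(340,163,38,55))]:
    a,b=[cv2.cvtColor(q[n]["pixels"],cv2.COLOR_BGR2GRAY)[y:y+h,x:x+w].astype(np.float32) for q in(S0,S)]
    print(n,nm,"shift px",np.round(cv2.phaseCorrelate(a,b),2))
E
python3 chk.py; python3 -c "
from bench import manip;print(manip.sense()['contact_force'])"
```

```text
cover -x edge [array([ 7.9, 83.1]), array([  4. , -87.1])] [array([  2.3, -80.9]), array([ 6.4, 89.7])]
drawer [array([-146. , -117.9]), array([  -6.2, -113.5])]
[-0.03854754 -0.58707695  0.45537154]Traceback (most recent call last):
  File "chk.py", line 10, in <module>
    print(n,nm,"shift px",np.round(cv2.phaseCorrelate(a,b),2))
                          ~~~~~~~~^^^^^^^^^^^^^^^^^^^^^^^^^^^
    return _wrapfunc(a, 'round', decimals=decimals, out=out)
    return _wrapit(obj, method, *args, **kwds)
    conv = _array_converter(obj)
ValueError: setting an array element with a sequence. The requested array has an inhomogeneous shape after 1 dimensions. The detected shape was (2,) + inhomogeneous part.
```

```bash
sed -i 's/np.round(cv2.phaseCorrelate(a,b),2)/np.round(cv2.phaseCorrelate(a,b)[0],2)/' chk.py; python3 chk.py | tail -5; python3 -c "
from bench import manip;print(manip.job_done())"
```

```text
side tinA shift px [0.49 0.55]
side shaker shift px [ 0.05 -0.08]
scene tinA shift px [0.01 0.04]
scene tinB shift px [0.05 0.1 ]
scene shaker shift px [-0.09 -0.09]
the job is handed in; nothing more can be done
None
```

The job is handed in: the cover is against its far stop and the drawer is shut. I used the closed fingertips to push the cover by its rib and then the drawer by its front. Nothing was gripped or lifted, and it took about 9 s of robot time.

| Check | Measured | Expected |
|---|---|---|
| Cover, fingers at end of push | station x about 59 mm, force rose from about 4 N to 10 N, no further travel | about 61 mm |
| Cover's near edge in the final pictures | 2 to 8 mm | 2 mm |
| Drawer face in the final picture | y −114 to −118 mm, pushed to 19 N with no further travel | −116 mm |
| Tins and shaker, shift in pictures | under 0.2 px, but tin A 0.7 px in the side view | none |

- **Cover edge:** the picture readings scatter by several mm, so they can't confirm the 5 mm tolerance alone. I relied on the force rise and the end position of the push.
- **Tin A:** its side-view shift is not backed by the scene view, which shows 0.04 px, and I think it comes from the drawer and shadow changing in that crop.
- **Rib face:** one early wrist-camera reading of the rib's face was about 12 mm off the other measurements, so I didn't use it.

The arm was clear of everything at the end.

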